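# Fold back a case's bifold cover and put away the right spacer

## Robot

A 6-joint arm with a two-finger parallel gripper is mounted at the origin on a cart in front of the work surface, level with it; the furniture and walls round the work are solid. World frame = base frame: x ahead of the robot, y to its left, z up, the work surface at z = 0. Lengths are in m, angles in degrees, forces in N, time in s.
With the tool pointing down it reaches from about 0.425 to 0.95 m from the base axis. Payload 3.5 kg.
Tool frame: the origin (TCP) lies between the finger pads; the fingertips stand 25 mm ahead of it and the grasp point (between the pads) lies 6 mm ahead of it; z points along the fingers, y is the line along which they close (so a half turn about z gives the same grasp; the last joint's range is limited). The gripper opens to 85 mm and grips with 20 to 120 N. Pads are 22 mm wide; open, the fingers measure 114 mm over their backs; the gripper's body (76 mm by 85 mm) begins 54 mm behind the grasp point. The pads swing forward as they close: fully open they stand 13 mm farther back than shut.
Start: joints at [-80.959, 16.404, 90.338, -0, 73.258, -8.594], TCP at [0.205, -0.643, 0.256] pointing down, gripper open.
Joint ranges: [-158.93, 158.93], [-51.34, 127.21], [12.03, 142.37], [-87.48, 267.48], [13.55, 161.25], [-162.69, 162.69]. Speed limits (degrees/s): [159.86, 159.86, 180, 180, 180, 180].

## Interface

Orientations are given as [roll, pitch, yaw] about the fixed x, y, z axes, in that order (R = Rz(yaw) Ry(pitch) Rx(roll)).
In Python, from plant import r gives the robot as it stands.
- The arm moves only by the tool move_arm, never from a script. Its argument "plan" is a list of rows, each a list of 5 numbers: the closure in counts, from 0 (fully open) to 255 (shut), then the shift along the world's x, y, z in mm, then the turn about the world's z in degrees. A call has 1 to 10 rows; each row shifts and turns the commanded pose from where the row before left it; what a row does not reach is not made up. A row lasts 1/10 s, in which the tool goes at most 50 mm and 8.59 degrees, less where a joint would pass 70% of its speed; a pose out of reach is approached as far as the arm can. A call with a gripper value outside its range is refused whole. The fingers move at their own pace and stop on an object; "grip_force" is the grip in N (left out, the last holds). Time passes only in rows, so rows that do not move let the fingers close. It gives the time, the measured TCP pose, the force and the opening at its end, in the units of the state.
- r.sense(): the state, without advancing time (a new reading comes with each control period).
- r.capture(name): name is "scene" or "top"; returns (picture, depth): 420x560x3 uint8, red, green, blue; 420x560 float32, m along the optical axis (not along the pixel's ray), 0 where there is no reading.
- r.calibration(name): a dict with "intrinsics" (3x3 intrinsics, pixels), "R" (3x3) and "t" (3): a world point X has camera coordinates R X + t. Camera axes: x right, y down, z forward; pixel columns grow to the right and rows downward; lengths in m; the calibration is good to about 2 mm. A picture is of the moment at which its call begins. calibration takes no time and is no camera call.
- r.sign_off(): hands the job in, once; it reports no verdict.
Trained networks look in the newest picture that a camera, given by its name, has taken for a name from the list of things; names that differ only in an ending like _2 or _b are one class to them, and where a whole thing is asked for, a point or a joint stands for the part that bears it (a point fixed in the world has none). Each returns a list of dicts, best first, with "conf" (0 to 1); they miss things now and then, are a little off and sometimes report something else, mostly with a low value. They report only what shows in the picture. A call takes as long as a camera call. They do not tell look-alikes from the thing itself.
- r.boxes_of(camera, query): "bbox" ([left, top, right, bottom] in pixels, round what is visible of it).
- r.landmark_of(camera, query): "xy" ([column, row] in pixels: a listed point, or the origin of a listed thing).
The state is a dict: "time": time; "joints": joint angles; "qd": joint speeds; "tau": joint torques, N m; "tcp_pos": TCP position; "ee_rot": TCP orientation; "force": force on the tool from outside, world axes, zero at the start; "moment": the same for the moment, N m; "opening": opening from 0.0 (shut) to 1.0 (fully open).
Only numpy, scipy, OpenCV 4.12 (cv2) and the standard library are available. Lean on these libraries where they do the work, as an engineer would, in place of code of your own. Each camera call takes 0.05 s, during which the arm holds its last target. There are 200 camera calls.

## Task

Open the front bay of the grey instrument case: lift the front panel of its two-panel cover, fold it right over onto the rear panel and press it down flat until the sprung roller catch snaps over its edge, pressing firmly but without force that would bend it, and leaving the rear panel shut. Then stand the middle-height one of the three spacer sleeves upright on the floor of the opened bay and let go; leave the other two sleeves and the things around them where they are.

Things in the scene. Friction and masses are not known exactly. Their poses are not given: they have to be found in the camera images.
- case: Grey sheet-metal case fixed to the bench, 262 x 150 mm, rim 94 mm high, walls 4 mm, with a bifold aluminium cover. Origin on the bench under the fold line; local +x runs from front bay to rear compartment (the way the front panel is folded over); x from -112 (front wall) to +150 (rear wall), y +-75, z up. The bay end faces to the robot's right and a little towards the robot.
- fold_line (a point): Middle of the fold hinge axis between the two panels, 102 mm above the bench, axis along the case's y. Mind the room above the work: a shelf (front edge x = 0.64, underside z = 0.555) and a lamp clamp hanging at x 0.62, y -0.32, down to z 0.51; keep wrist and forearm clear.
- front_edge (a point): Middle of the front panel's free edge, at its underside when shut. The front panel is a flat aluminium sheet 150 mm wide (along case y) and 6 mm thick, reaching from the fold hinge to this edge, 125 mm from the hinge axis; shut, it overhangs the case's front wall by 13 mm as a plain lip without a handle, and its underside lies 7 mm below the hinge axis.
- front_panel (a joint): Fold angle of the front panel about the fold hinge, rad: 0 = shut, flat over the bay; 3.14 = folded right over, flat on the rear panel, 2 mm above it. It starts a little ajar (0.10 to 0.25). The hinge is stiff (0.3 N m) and the panel (0.25 kg) stays where it is left. The last 0.13 rad is resisted by the roller catch: about 12 N pressed down near the edge snaps it through. A force of more than 60 N on the case or its cover bends it (failure).
- rear_panel (a joint): Angle of the rear panel (0.5 kg, 150 mm wide, 145 mm long, 6 mm thick) about its hinge on the case's rear rim, rad: 0 = shut. Starts shut, held by its weight and a stiff hinge (0.3 N m).
- catch (a joint): Travel of the sprung roller (12 mm diameter, 36 mm long, carried between two small cheeks 44 mm apart on the middle of the rear panel, 125 mm behind the fold line; the cheeks rise 18 mm above the hinge axis, the roller too), m: 0 = relaxed, grows as it is pushed back; it goes back to 0 when the panel's edge has snapped under it.
- bay (a point): Centre of the floor of the front bay, 8 mm above the bench. The bay inside is 109 mm (case x) by 142 mm (case y) and 86 mm deep below the rim, empty, open above once the front panel is folded over.
- sleeve_short: Plain aluminium spacer sleeve (tube), 36 mm outside, 22 mm bore, 60 mm tall, standing. Origin at the centre of its underside.
- sleeve_mid: The same sleeve, 80 mm tall (about 0.16 kg): the one wanted. Origin at the centre of its underside.
- sleeve_long: The same sleeve, 100 mm tall. Origin at the centre of its underside. The three stand in a row about 85 mm apart, in any order, right of the case.
- oil_bottle: Small oil bottle, 46 mm diameter, 128 mm tall, behind the sleeves; bystander. Origin at the centre of its underside.
- tape_roll: White tape roll lying flat, 100 mm diameter, 46 mm tall, behind the sleeves; bystander. Origin at the centre of its underside.
- spool: Solder spool, 55 mm diameter, 40 mm tall, in front of the sleeves; bystander. Origin at the centre of its underside.
Mind the look-alikes: they are no part of the job. Leave any black or red look-alike of the sleeve_mid alone.

How it is judged (in metres and radians):
On the way, in this order (a step that is already met when the one before it is completed fails the run):
1. the front panel lies folded flat on the rear panel with the catch snapped over it, and the rear panel is shut (value of joint front_panel above 3.09 rad and value of joint catch below 0.001 m and value of joint rear_panel below 0.05 rad), for 0.2 s.
2. the middle sleeve stands upright on the bay floor (z of sleeve_mid in the frame of bay between -0.004 and 0.006 m and horizontal distance between sleeve_mid and bay below 0.06 m and angle between sleeve_mid's own z axis and vertical below 0.1 rad), for 0.2 s.
At the end, for the whole second after the job is handed in: The front panel is folded over (more than 3.09 rad) and caught (catch within 1 mm of relaxed), the rear panel shut (under 0.05 rad); the 80 mm sleeve stands upright (within 0.1 rad) and still on the floor of the bay, released; the other sleeves are within 30 mm of where they stood (all of step 1 and all of step 2 and linear speed of sleeve_mid below 0.02 m/s and distance of each of sleeve_short, sleeve_long from where it was at the start of the episode below 0.03 m); the robot touches nothing.
It fails at once if a wrong sleeve is carried off or knocked over (distance of any of sleeve_short, sleeve_long from where it was at the start of the episode above 0.04 m or angle between any of sleeve_short, sleeve_long's own z axis and vertical above 0.6 rad).
It fails at once if a bystander is pushed away or knocked over (distance of any of oil_bottle, tape_roll, spool from where it was at the start of the episode above 0.04 m or angle between oil_bottle's own z axis and vertical above 0.6 rad).
It fails at once if the rear panel is swung open (value of joint rear_panel above 0.35 rad).
It fails at once if the case or cover is bent by more than 60 N (contact force between any of the fingers, the arm and case above 60 N).
It also fails if it takes over 67 s, if anything falls off the work surface, if the arm or the gripper's body presses on something with over 40 N, if the wrist force passes 120 N, or if a joint passes its speed limit or range.

## Working session

There is one attempt and no reset: what is moved stays moved. The work goes in short steps, Python scripts to look and compute and a tool call to move; the robot and the scene stay as the last step left them, time stands still between calls to the robot, and variables do not carry over. Pictures are saved under pics/ and viewed, on a budget of 10 in all, crops included, one or two more only if the job needs it, and the job is handed in when it is done.

Besides the shell and the picture viewer there is one more tool, called after "Request:" as name(argument=value, ...) on one line, values as JSON. move_arm: Moves the arm, as the interface text tells. Its arguments: {"type":"object","properties":{"plan":{"type":"array","items":{"type":"array","items":{"type":"number"}}},"grip_force":{"type":"number"}},"required":["plan"]}

```bash
ls; mkdir -p pics
cat > h.py <<'E'
import numpy as np, cv2
from plant import r
def pix2w(cam,u,v,d):
    c=r.calibration(cam);K=np.array(c["intrinsics"]);R=np.array(c["R"]);t=np.array(c["t"])
    p=np.linalg.inv(K)@np.array([u,v,1.0])*d
    return R.T@(p-t)
def proj(cam,X):
    c=r.calibration(cam);K=np.array(c["intrinsics"]);p=np.array(c["R"])@np.array(X)+np.array(c["t"])
    q=K@p;return q[:2]/q[2]
def rayz(cam,u,v,z):
    c=r.calibration(cam);R=np.array(c["R"]);t=np.array(c["t"])
    o=-R.T@t;d=R.T@np.linalg.inv(np.array(c["intrinsics"]))@np.array([u,v,1.0])
    return o+d*(z-o[2])/d[2]
def cloud(cam,D):
    c=r.calibration(cam);K=np.array(c["intrinsics"]);h,w=D.shape
    u,v=np.meshgrid(np.arange(w),np.arange(h));P=np.stack([(u-K[0,2])/K[0,0]*D,(v-K[1,2])/K[1,1]*D,D],-1)
    return (P-np.array(c["t"]))@np.array(c["R"])
E
python3 - <<'E'
from h import *
np.set_printoptions(precision=3,suppress=True)
for cam in("scene","top"):
    im,D=r.capture(cam);cv2.imwrite(f"pics/{cam}0.png",im[:,:,::-1]);np.save(f"{cam}0.npy",D);np.save(f"{cam}0i.npy",im)
    P=cloud(cam,D)
    for q in ["front_edge","fold_line","bay","sleeve_short","sleeve_mid","sleeve_long","oil_bottle","tape_roll","spool","catch"]:
        for l in r.landmark_of(cam,q)[:3]:
            u,v=l["xy"];print(cam,q,round(l["conf"],2),np.round(l["xy"]),P[int(np.clip(v,0,419)),int(np.clip(u,0,559))], rayz(cam,u,v,0)[:2])
print(r.sense())
E
```

```text
pics
scene front_edge 0.89 [228. 194.] [0.54  0.144 0.116] [0.677 0.268]
scene fold_line 0.73 [208. 178.] [0.593 0.268 0.1  ] [0.716 0.393]
scene bay 0.93 [219. 214.] [0.512 0.155 0.062] [0.573 0.215]
scene sleeve_short 0.61 [342. 260.] [ 0.462 -0.246  0.122] [ 0.59  -0.192]
scene sleeve_short 0.52 [209. 209.] [0.485 0.164 0.091] [0.577 0.26 ]
scene sleeve_mid 0.92 [289. 236.] [ 0.578 -0.035  0.018] [ 0.596 -0.024]
scene sleeve_mid 0.75 [264. 232.] [0.572 0.046 0.005] [0.576 0.048]
scene sleeve_mid 0.71 [437. 307.] [ 0.553 -0.444  0.012] [ 0.563 -0.444]
scene sleeve_long 0.59 [311. 254.] [ 0.556 -0.117  0.008] [ 0.564 -0.114]
scene oil_bottle 0.65 [311. 216.] [ 0.686 -0.037  0.022] [ 0.713 -0.025]
scene tape_roll 0.75 [357. 236.] [ 0.661 -0.197  0.036] [ 0.703 -0.182]
scene tape_roll 0.68 [219. 215.] [0.509 0.157 0.056] [0.567 0.212]
scene spool 0.8 [273. 264.] [ 0.452 -0.069  0.027] [ 0.476 -0.052]Traceback (most recent call last):
  File "<stdin>", line 7, in <module>
ValueError: it knows: bay, case, fold_line, front_edge, oil_bottle, sleeve_long, sleeve_mid, sleeve_short, spool, tape_roll
```

Run:
```python
from h import *
np.set_printoptions(precision=3,suppress=True)
for cam in("top",):
    im,D=r.capture(cam);cv2.imwrite(f"pics/{cam}0.png",im[:,:,::-1]);np.save(f"{cam}0.npy",D);np.save(f"{cam}0i.npy",im)
    P=cloud(cam,D)
    for q in ["case","front_edge","fold_line","bay","sleeve_short","sleeve_mid","sleeve_long","oil_bottle","tape_roll","spool"]:
        for l in r.landmark_of(cam,q)[:3]:
            u,v=l["xy"];print(cam,q,round(l["conf"],2),np.round(l["xy"]),P[int(np.clip(v,0,419)),int(np.clip(u,0,559))], rayz(cam,u,v,0)[:2])
print(r.sense())
a=cv2.imread("pics/scene0.png");b=cv2.imread("pics/top0.png")
cv2.imwrite("pics/both.png",cv2.resize(np.hstack([a,b]),(800,300)))
```

```text
top case 0.68 [212. 221.] [0.55  0.235 0.107] [0.569 0.249]
top front_edge 0.85 [246. 221.] [ 0.571  0.132 -0.005] [0.569 0.129]
top fold_line 0.71 [209. 214.] [0.575 0.247 0.1  ] [0.594 0.26 ]
top bay 0.89 [227. 224.] [0.54  0.188 0.105] [0.559 0.197]
top sleeve_short 0.43 [337. 218.] [ 0.576 -0.188  0.048] [ 0.582 -0.196]
top sleeve_mid 0.7 [408. 219.] [ 0.565 -0.433  0.071] [ 0.578 -0.453]
top sleeve_mid 0.69 [392. 245.] [ 0.482 -0.379  0.049] [ 0.487 -0.39 ]
top sleeve_mid 0.68 [268. 217.] [0.574 0.052 0.075] [0.586 0.051]
top sleeve_long 0.63 [317. 221.] [ 0.557 -0.115  0.093] [ 0.571 -0.124]
top oil_bottle 0.66 [289. 185.] [ 0.686 -0.024  0.068] [ 0.702 -0.026]
top spool 0.68 [299. 248.] [ 0.472 -0.059  0.038] [ 0.475 -0.06 ]
top spool 0.55 [289. 214.] [ 0.582 -0.02   0.086] [ 0.598 -0.025]
{'time': 1.05, 'joints': array([-80.959,  16.403,  90.34 ,   0.001,  73.258,  -8.593]), 'qd': array([ 0.055,  0.03 ,  0.098, -0.068,  0.025,  0.014]), 'tau': array([  0.001, -40.597, -29.295,  -0.   ,   0.001,  -0.   ]), 'tcp_pos': array([ 0.205, -0.643,  0.256]), 'ee_rot': array([180.   ,  -0.001,  17.633]), 'force': array([ 0.181, -0.157,  0.592]), 'moment': array([0.002, 0.023, 0.035]), 'opening': 0.9995659854096268}
```

View pics/scene0.png

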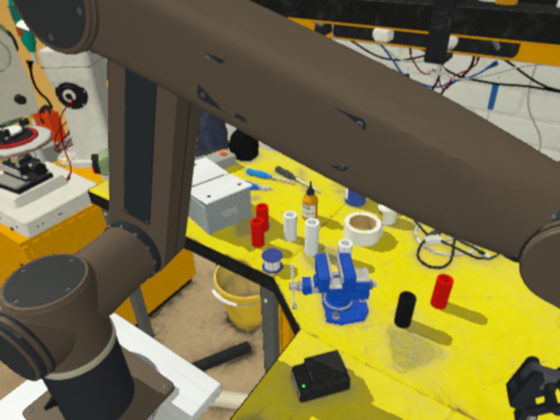

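View pics/top0.png

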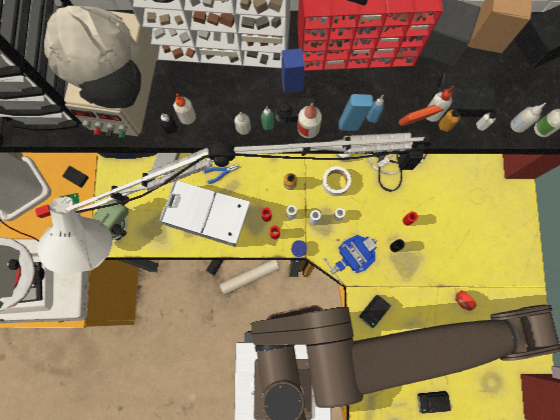

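Scene: grey case centred near top px (205,212). White sleeves are at top px (291,211), (315,216) and (340,213). Candidates for the wanted sleeve are those three whites, the red look-alikes at (266,213), (275,232) and (411,218), and the black one at (397,245). By height (z about 0.08) it is the white one at (291,211). Next I'll measure the case edges and sleeve heights.

Run:
```python
from h import *
np.set_printoptions(precision=3,suppress=True)
D=np.load("top0.npy");im=np.load("top0i.npy");P=cloud("top",D)
g=(P[...,2]>0.085)&(P[...,2]<0.15);g[:,:155]=0;g[:,256:]=0;g[:170]=0;g[250:]=0
n,lab,st,_=cv2.connectedComponentsWithStats(g.astype(np.uint8))
i=1+np.argmax(st[1:,4]);m=lab==i;print(st[i])
pts=P[m];print(cv2.minAreaRect(pts[:,:2].astype(np.float32)),pts[:,2].min(),pts[:,2].max())
rc=cv2.minAreaRect(pts[:,:2].astype(np.float32));bx=cv2.boxPoints(rc);print(bx)
c=pts[:,:2].mean(0)
# long axis
e=max([bx[1]-bx[0],bx[2]-bx[1]],key=np.linalg.norm);e/=np.linalg.norm(e);e=e if e[1]>0 else -e
s=(pts[:,:2]-c)@e
print("axis",e,np.degrees(np.arctan2(e[1],e[0])),"c",c)
for a in np.arange(s.min(),s.max(),.015):
    k=(s>=a)&(s<a+.015);print(round(a,3),k.sum(),np.median(pts[k,2]).round(4))
for (u,v) in [(266,213),(291,211),(315,216),(340,213)]:
    Q=P[v-10:v+10,u-9:u+10].reshape(-1,3);zt=np.percentile(Q[:,2],97);k=Q[:,2]>zt-.012
    print(u,v,zt,cv2.minEnclosingCircle(Q[k,:2].astype(np.float32)),Q[k,:2].mean(0))
a=im[165:260,150:360,::-1];cv2.imwrite("pics/crop.png",cv2.resize(a,(798,361),interpolation=cv2.INTER_CUBIC))
```

```text
[ 159  181   91   63 3522]
((0.5849288105964661, 0.264164000749588), (0.27731314301490784, 0.15148529410362244), 72.78333282470703) 0.08522051373820615 0.13221338075362213
[[0.472 0.154]
 [0.616 0.109]
 [0.698 0.374]
 [0.554 0.419]]
axis [0.296 0.955] 72.783325 c [0.583 0.263]
-0.137 187 0.1162
-0.122 199 0.1141
-0.107 200 0.1128
-0.092 191 0.1102
-0.077 197 0.1082
-0.062 192 0.1069
-0.047 196 0.1047
-0.032 188 0.1019
-0.017 178 0.1028
-0.002 193 0.1008
0.013 199 0.1008
0.028 194 0.1005
0.043 190 0.1004
0.058 188 0.0997
0.073 197 0.1007
0.088 195 0.1009
0.103 212 0.1021
0.118 180 0.1027
0.133 46 0.1017
266 213 0.08388335737598732 ((0.4156838655471802, 0.03496981039643288), 0.18856368958950043) [0.579 0.056]
291 211 0.0838230199832171 ((0.5952590107917786, -0.030980747193098068), 0.018396317958831787) [ 0.595 -0.031]
315 216 0.10365624288457964 ((0.41014882922172546, -0.05709967762231827), 0.19063971936702728) [ 0.563 -0.108]
340 213 0.06405809073651779 ((0.5897733569145203, -0.19829368591308594), 0.01854361966252327) [ 0.59  -0.199]
```

View pics/crop.png

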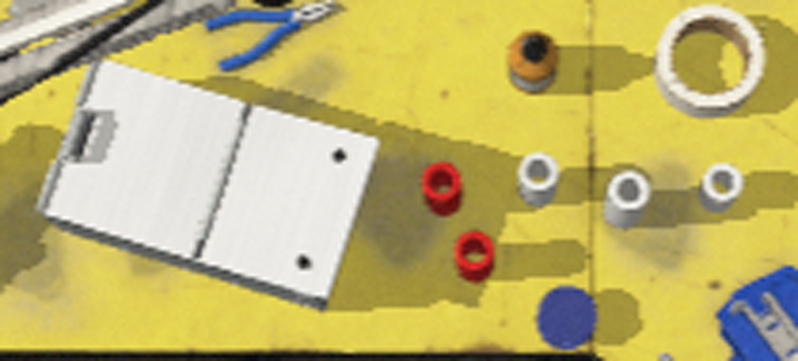

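The close crop confirms the white sleeve at top px (291,211), 80 mm tall, at (0.595,-0.031). The fold line is at about (0.580,0.250), the case axis at 72.8°, and the panel is ajar by about 0.14 rad. I'll approach with the gripper shut.

Request:
move_arm(plan=[[255,28,41,0,5.5],[255,28,41,0,5.5],[255,28,41,0,5.5],[255,28,41,0,5.5],[255,28,41,0,5.5],[255,28,41,0,5.5],[255,28,41,0,5.5],[255,28,41,0,5.5],[255,28,41,0,5.5],[255,28,41,0,5.6]])

```text
time: 2.05
tcp_pos: [0.4854, -0.2314, 0.2568]
ee_rot: [179.9, 0.0, 73.0]
force: [0.6, -0.8, 0.3]
opening: -0.002
```

Request:
move_arm(plan=[[255,5,40,0,0],[255,5,40,0,0],[255,5,40,0,0],[255,5,40,-10,0],[255,6,40,-25,0],[255,6,40,-30,0],[255,6,40,-30,0],[255,6,40,-28,0],[255,0,0,0,0],[255,0,0,0,0]])

```text
time: 3.05
tcp_pos: [0.528, 0.087, 0.133]
ee_rot: [-179.9, 0.0, 72.9]
force: [0.3, -0.2, 0.1]
opening: 0.003
```

Run:
```python
from h import *
np.set_printoptions(precision=3,suppress=True)
s=r.sense();print(s)
im,D=r.capture("top");np.save("top1.npy",D);P=cloud("top",D)
a=im[150:300,150:350,::-1];im2,_=r.capture("scene");b=im2[140:290,150:350,::-1]
cv2.imwrite("pics/crop1.png",cv2.resize(np.hstack([a,b]),(800,300),interpolation=cv2.INTER_CUBIC))
```

```text
{'time': 3.05, 'joints': array([ -1.506,   6.827, 115.412,  -0.025,  57.854,  15.638]), 'qd': array([-2.089, -1.916, -1.523, -0.012, -0.131, -0.123]), 'tau': array([  0.897, -29.192, -24.574,   0.044,   0.033,   0.013]), 'tcp_pos': array([0.528, 0.087, 0.133]), 'ee_rot': array([-179.916,    0.045,   72.869]), 'force': array([ 0.347, -0.171,  0.101]), 'moment': array([-0.056, -0.061,  0.033]), 'opening': 0.0031597600474332008}
```

View pics/crop1.png

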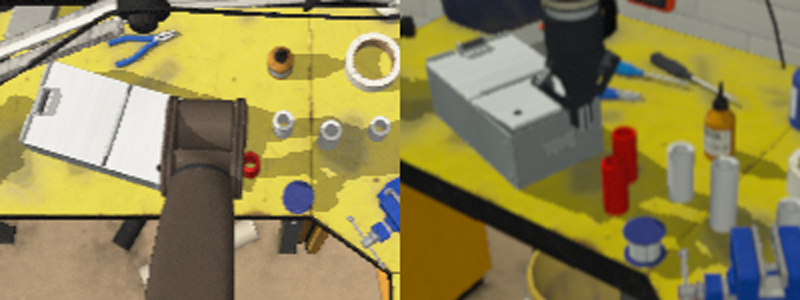

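Request:
move_arm(plan=[[255,3,9.5,-13,0],[255,3,9.5,0,0],[255,1.5,4.8,0,0],[255,0.9,2.9,0,0],[255,0.9,2.9,0,0],[255,0,0,0,0]])

```text
time: 3.75
tcp_pos: [0.538, 0.116, 0.121]
ee_rot: [180.0, -0.0, 72.8]
force: [-0.0, 0.5, -0.6]
opening: -0.003
```

Request:
move_arm(plan=[[255,0.6,1.9,0,0],[255,0.6,1.9,0,0],[255,0.6,1.9,0,0]])

```text
time: 4.05
tcp_pos: [0.5396, 0.1215, 0.1208]
ee_rot: [180.0, -0.0, 72.7]
force: [-0.0, -0.7, -0.4]
opening: 0.002
```

Request:
move_arm(plan=[[255,0.6,1.9,0.5,0],[255,0.6,1.9,0.5,0]])

```text
time: 4.25
tcp_pos: [0.5403, 0.1241, 0.1214]
ee_rot: [-180.0, 0.2, 72.8]
force: [-1.0, -8.8, -0.5]
opening: 0.003
```

Request:
move_arm(plan=[[255,0.3,1,3,0],[255,0.3,1,3,0],[255,0.3,1,3,0]])

```text
time: 4.55
tcp_pos: [0.5406, 0.1251, 0.1295]
ee_rot: [-179.9, 0.5, 72.8]
force: [-2.1, -12.6, -1.5]
opening: 0.004
```

Request:
move_arm(plan=[[255,0.5,1.6,6,0],[255,0.5,1.6,6,0],[255,0.7,2.2,6,0],[255,0.7,2.2,6,0],[255,0.8,2.5,6,0]])

```text
time: 5.05
tcp_pos: [0.5433, 0.1335, 0.1602]
ee_rot: [-179.8, 0.8, 72.9]
force: [-5.7, -16.2, 3.1]
opening: 0.0
```

Request:
move_arm(plan=[[255,1.1,3.6,8,0],[255,1.2,4,8,0],[255,1.4,4.5,8,0],[255,1.5,4.8,7,0],[255,1.6,5.2,6,0]])

```text
time: 5.55
tcp_pos: [0.5508, 0.1576, 0.1987]
ee_rot: [-179.9, 0.5, 72.8]
force: [-5.3, -9.9, 5.9]
opening: 0.001
```

Request:
move_arm(plan=[[255,2.1,6.7,5,0],[255,2.4,7.6,4,0],[255,2.7,8.6,4,0],[255,3,9.5,3,0],[255,3,9.5,2,0],[255,3,9.5,0,0]])

```text
time: 6.15
tcp_pos: [0.5685, 0.2116, 0.217]
ee_rot: [179.9, 0.0, 72.7]
force: [0.4, -3.4, 2.8]
opening: 0.002
```

Run:
```python
from h import *
im,D=r.capture("top");a=im[150:300,150:350,::-1];im2,_=r.capture("scene");b=im2[120:270,130:330,::-1]
print(r.sense()["joints"])
cv2.imwrite("pics/crop2.png",cv2.resize(np.hstack([a,b]),(800,300),interpolation=cv2.INTER_CUBIC))
```

```text
[1.09525166e+01 9.91896408e+00 1.02398891e+02 6.30453559e-02
 6.76128933e+01 2.81566192e+01]
```

View pics/crop2.png

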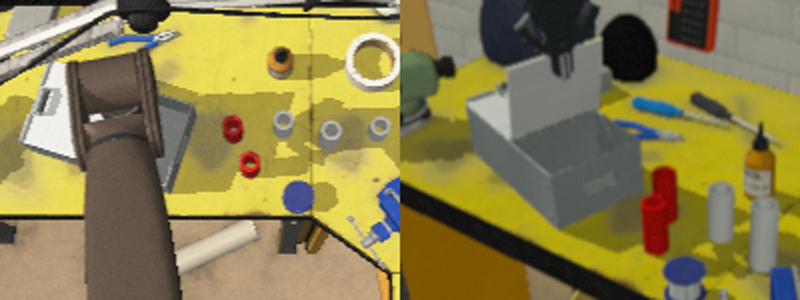

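Request:
move_arm(plan=[[255,2.5,8,-3,0],[255,2.5,8,-4,0],[255,2.5,8,-3,0],[255,2.7,8.6,0,0],[255,2.7,8.6,0,0],[255,2.7,8.6,0,0],[255,2.7,8.6,-1,0]])

```text
time: 6.95
tcp_pos: [0.5858, 0.2704, 0.203]
ee_rot: [-179.9, 0.1, 72.7]
force: [1.2, -3.4, -1.1]
opening: 0.0
```

Request:
move_arm(plan=[[255,2.5,7.9,-2,0],[255,2.5,7.9,-3,0],[255,2.5,7.9,-4,0],[255,2.3,7.5,-5,0],[255,2.1,6.7,-6,0],[255,2.1,6.7,-6,0],[255,2.1,6.7,-7,0]])

```text
time: 7.65
tcp_pos: [0.6026, 0.3224, 0.1716]
ee_rot: [180.0, -0.1, 72.7]
force: [-1.4, -2.8, 1.0]
opening: -0.001
```

Request:
move_arm(plan=[[255,1.2,3.8,-5,0],[255,1.2,3.8,-6,0],[255,0.9,2.9,-6,0],[255,0.3,1,-5,0],[255,0,0,-3,0]])

```text
time: 8.15
tcp_pos: [0.6061, 0.3338, 0.1466]
ee_rot: [180.0, -0.1, 72.7]
force: [-0.1, 0.1, 1.4]
opening: 0.0
```

Request:
move_arm(plan=[[255,0,0,-2,0],[255,0,0,-2,0],[255,0,0,-2,0]])

```text
time: 8.45
tcp_pos: [0.6063, 0.3338, 0.1442]
ee_rot: [180.0, -0.1, 72.7]
force: [-5.9, -1.4, 12.4]
opening: -0.0
```

Request:
move_arm(plan=[[255,0,0,-1.5,0],[255,0,0,-1.5,0]])

```text
time: 8.65
tcp_pos: [0.6064, 0.3343, 0.1403]
ee_rot: [179.9, -0.2, 72.7]
force: [-1.3, 2.3, 5.2]
opening: 0.001
```

Request:
move_arm(plan=[[255,0,0,-1,0],[255,0,0,-1,0]])

```text
time: 8.85
tcp_pos: [0.6064, 0.3346, 0.1381]
ee_rot: [179.9, -0.3, 72.7]
force: [-0.9, 4.1, 6.8]
opening: -0.001
```

Request:
move_arm(plan=[[255,0,0,-1,0],[255,0,0,-1,0]])

```text
time: 9.05
tcp_pos: [0.6064, 0.3338, 0.1351]
ee_rot: [179.9, -0.1, 72.7]
force: [0.1, 0.7, 1.5]
opening: -0.003
```

Request:
move_arm(plan=[[255,0,0,-1,0],[255,0,0,-1,0]])

```text
time: 9.25
tcp_pos: [0.6063, 0.3334, 0.1339]
ee_rot: [180.0, -0.1, 72.7]
force: [-2.9, 0.2, 12.7]
opening: -0.003
```

Request:
move_arm(plan=[[255,0,0,-1,0],[255,0,0,-1,0]])

```text
time: 9.45
tcp_pos: [0.6064, 0.3334, 0.1338]
ee_rot: [180.0, -0.0, 72.7]
force: [-6.6, -1.2, 16.8]
opening: 0.004
```

Request:
move_arm(plan=[[255,0,0,-1.5,0],[255,0,0,-1.5,0],[255,0,0,0,0]])

```text
time: 9.75
tcp_pos: [0.6065, 0.3335, 0.1337]
ee_rot: [180.0, -0.0, 72.8]
force: [-8.9, -2.7, 22.5]
opening: 0.003
```

Request:
move_arm(plan=[[255,0,0,15,0],[255,0,0,25,0],[255,0,0,40,0],[255,0,-40,20,0],[255,0,-50,0,0],[255,0,-50,0,0],[100,0,-50,0,0],[40,0,-50,0,0],[40,0,-40,0,0],[40,0,0,0,0]])

```text
time: 10.75
tcp_pos: [0.6052, 0.048, 0.2255]
ee_rot: [-179.9, 0.2, 72.4]
force: [-0.2, 0.1, -0.1]
opening: 0.684
```

Run:
```python
from h import *
np.set_printoptions(precision=3,suppress=True)
s=r.sense();print(s["tcp_pos"],s["force"],s["opening"])
im,D=r.capture("top");P=cloud("top",D);im2,_=r.capture("scene")
f=np.array([.5805,.25]);e=np.array([.296,.955])
rel=(P[...,:2]-f);S=rel@e;Y=rel@np.array([-.955,.296]);z=P[...,2]
for a in np.arange(-.14,.16,.02):
    k=(S>a)&(S<a+.02)&(abs(Y)<.065)&(abs(Y)>.03)&(z<.2)&(z>-.05);print(round(a,2),k.sum(),np.median(z[k]))
Q=P[200:222,281:302].reshape(-1,3);k=(Q[:,2]>.07)&(Q[:,2]<.1);print("mid",k.sum(),cv2.minEnclosingCircle(Q[k,:2].astype(np.float32)) if k.any() else 0)
a=im[150:300,150:350,::-1];b=im2[140:290,130:330,::-1]
cv2.imwrite("pics/crop3.png",cv2.resize(np.hstack([a,b]),(800,300),interpolation=cv2.INTER_CUBIC))
```

```text
[0.605 0.048 0.225] [-0.187  0.071 -0.107] 0.6838558962414931
-0.14 0 nan
-0.12 37 0.07477214212775052
-0.1 57 0.00847807583687646
-0.08 103 0.0069103203500927935
-0.06 104 0.008186599008156246
-0.04 103 0.007535749302837185
-0.02 120 0.00875286957443104
0.0 214 0.10072079348568122
0.02 121 0.10886254803224876
0.04 121 0.10879246289955115
0.06 124 0.10890170939097521
0.08 122 0.10868567924383507
0.1 123 0.10957743478742832
0.12 98 0.10268796185423436
0.14 70 0.10455174908612262
0.16 5 0.00517864794584042
mid 60 ((0.5954810380935669, -0.029452897608280182), 0.01880633272230625)
  return _methods._mean(a, axis=axis, dtype=dtype,
  ret = ret.dtype.type(ret / rcount)
```

View pics/crop3.png

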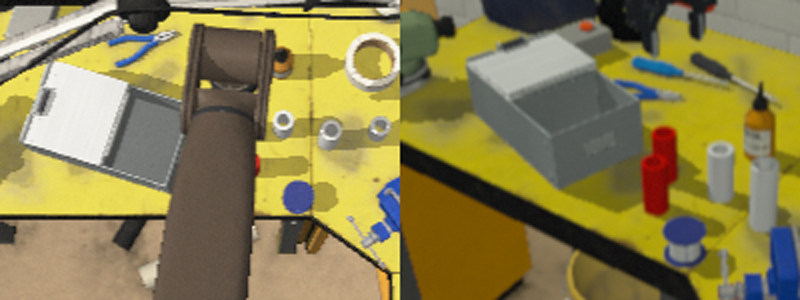

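The panel now lies flat (z 0.109) under the catch and the bay is open. The sleeve is at (0.595,-0.030), so I'll fetch it.

Request:
move_arm(plan=[[40,-5,-40,0,0],[40,-5,-38,0,0],[40,0,0,-30,0],[40,0,0,-40,0],[40,0,0,-40,0],[40,0,0,-30,0],[40,0,0,-17,0],[40,0,0,0,0],[40,0,0,0,0]], grip_force=35)

```text
time: 11.75
tcp_pos: [0.5966, -0.0243, 0.0706]
ee_rot: [179.9, -0.0, 72.8]
force: [-0.7, -0.2, 0.3]
opening: 0.845
```

Request:
move_arm(plan=[[255,0,0,0,0],[255,0,0,0,0],[255,0,0,0,0],[255,0,0,0,0],[255,0,0,0,0],[255,0,0,0,0]])

```text
time: 12.35
tcp_pos: [0.597, -0.0252, 0.0718]
ee_rot: [179.8, -0.0, 72.7]
force: [-0.9, 0.4, 5.5]
opening: 0.423
```

Request:
move_arm(plan=[[255,0,0,10,0],[255,0,0,30,0],[255,0,0,40,0],[255,0,0,35,0],[255,-5,38,10,0],[255,-5,38,0,0],[255,-5,38,0,0],[255,-5,38,0,0],[255,-5,38,0,0],[255,-5,39,0,0]])

```text
time: 13.35
tcp_pos: [0.565, 0.2053, 0.1946]
ee_rot: [-180.0, 0.0, 72.7]
force: [1.0, -0.0, -1.6]
opening: 0.42
```

Request:
move_arm(plan=[[255,0,0,0,0],[255,0,0,0,0],[255,0,0,0,0]])

```text
time: 13.65
tcp_pos: [0.5657, 0.2033, 0.1946]
ee_rot: [-180.0, 0.0, 72.7]
force: [-0.1, -0.8, -2.0]
opening: 0.419
```

Run:
```python
from h import *
np.set_printoptions(precision=3,suppress=True)
s=r.sense();print(s["tcp_pos"],s["force"],s["opening"],s["ee_rot"])
im,D=r.capture("top");im2,_=r.capture("scene")
a=im[150:300,150:350,::-1];b=im2[120:270,130:330,::-1]
cv2.imwrite("pics/crop4.png",cv2.resize(np.hstack([a,b]),(800,300),interpolation=cv2.INTER_CUBIC))
```

```text
[0.566 0.203 0.195] [-0.121 -0.845 -2.007] 0.4193564842137992 [-179.982    0.036   72.707]
```

View pics/crop4.png

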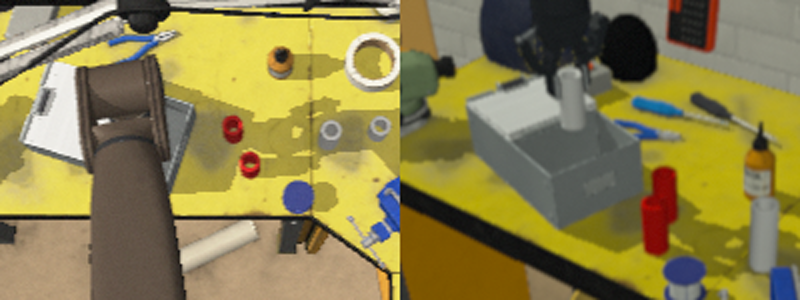

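Request:
move_arm(plan=[[255,-1.5,-5,-10,0],[255,0,0,-20,0],[255,0,0,-20,0],[255,0,0,-20,0],[255,0,0,-20,0],[255,0,0,-15,0],[255,0,0,-4,0],[255,0,0,0,0]])

```text
time: 14.55
tcp_pos: [0.564, 0.1986, 0.0849]
ee_rot: [-179.9, 0.0, 72.7]
force: [0.4, 1.2, -1.1]
opening: 0.423
```

Request:
move_arm(plan=[[255,0,0,-1.5,0],[255,0,0,-1.5,0],[255,0,0,-1.5,0],[255,0,0,0,0]])

```text
time: 14.95
tcp_pos: [0.5645, 0.1991, 0.0816]
ee_rot: [180.0, -0.0, 72.7]
force: [-0.3, 0.2, -2.2]
opening: 0.416
```

Request:
move_arm(plan=[[255,0,0,-1,0],[255,0,0,-1,0],[255,0,0,0,0]])

```text
time: 15.25
tcp_pos: [0.5646, 0.1992, 0.0799]
ee_rot: [180.0, -0.0, 72.7]
force: [-1.3, 0.6, 2.0]
opening: 0.418
```

Request:
move_arm(plan=[[255,0,0,-0.7,0],[255,0,0,0,0],[100,0,0,0,0],[80,0,0,0,0],[80,0,0,0,0],[80,0,0,0,0]])

```text
time: 15.85
tcp_pos: [0.5643, 0.199, 0.0783]
ee_rot: [-180.0, 0.0, 72.7]
force: [-0.3, -0.0, 0.0]
opening: 0.689
```

Request:
move_arm(plan=[[80,0,0,10,0],[80,0,0,30,0],[80,0,0,40,0],[80,0,0,40,0],[80,-4,-45,20,0],[80,-4,-50,0,0],[80,-4,-50,0,0],[80,-4,-50,0,0],[80,-4,-30,0,0],[80,0,0,0,0]])

```text
time: 16.85
tcp_pos: [0.5442, -0.0289, 0.2195]
ee_rot: [179.9, 0.0, 72.4]
force: [1.1, 0.7, -0.4]
opening: 0.686
```

Run:
```python
from h import *
np.set_printoptions(precision=3,suppress=True)
s=r.sense();print(s["time"],s["tcp_pos"],s["force"])
im,D=r.capture("top");P=cloud("top",D);im2,_=r.capture("scene")
f=np.array([.5805,.25]);e=np.array([.296,.955])
rel=P[...,:2]-f;S=rel@e;Y=rel@np.array([-.955,.296]);z=P[...,2]
k=(S>-.1)&(S<-.01)&(abs(Y)<.06)&(z>.08)&(z<.12);print("top z",np.percentile(z[k],[5,50,95]),k.sum(),cv2.minEnclosingCircle(P[k][:,:2].astype(np.float32)))
k=(S>.02)&(S<.12)&(abs(Y)<.07);print("panel",np.percentile(z[k],[5,50,95]))
k=(S>.115)&(S<.145)&(abs(Y)<.02);print("catch",np.percentile(z[k],[5,50,95]))
for n in("sleeve_long","sleeve_short"):print(n,[(l["conf"],np.round(rayz("top",*l["xy"],0)[:2],3)) for l in r.landmark_of("top",n)[:2]])
a=im[150:300,150:350,::-1];b=im2[130:280,130:330,::-1]
cv2.imwrite("pics/crop5.png",cv2.resize(np.hstack([a,b]),(800,300),interpolation=cv2.INTER_CUBIC))
```

```text
16.85 [ 0.544 -0.029  0.219] [ 1.057  0.705 -0.388]
top z [0.082 0.09  0.096] 55 ((0.5629134178161621, 0.19303518533706665), 0.018426576629281044)
panel [0.103 0.113 0.771]
catch [0.102 0.114 0.59 ]
sleeve_long [(0.42, array([ 0.575, -0.116]))]
sleeve_short [(0.63, array([ 0.585, -0.2  ]))]
```

View pics/crop5.png

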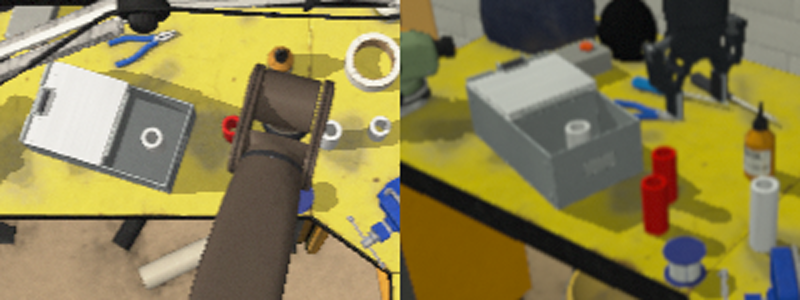

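Run:
```python
from h import *
im,D=r.capture("top");P=cloud("top",D)
f=np.array([.5805,.25]);e=np.array([.296,.955])
rel=P[...,:2]-f;S=rel@e;Y=rel@np.array([-.955,.296]);z=P[...,2]
for a in np.arange(0.02,.15,.02):
    o=[]
    for lo,hi in((-.065,-.03),(-.02,.02),(.03,.065)):
        k=(S>a)&(S<a+.02)&(Y>lo)&(Y<hi)&(z<.2)&(z>.05);o.append(round(float(np.median(z[k])),4))
    print(round(a,2),o)
```

```text
0.02 [0.1076, 0.1095, 0.1075]
0.04 [0.1102, 0.1085, 0.1102]
0.06 [0.1084, 0.1087, 0.1085]
0.08 [0.1089, 0.1075, 0.109]
0.1 [0.1084, 0.1087, 0.11]
0.12 [0.1044, 0.1135, 0.1036]
0.14 [0.104, 0.1046, 0.1029]
```

The panel is flat (z 0.109), the rear panel is shut and the sleeve is standing. I'll hand it in.

```bash
python3 -c "
from plant import r
print(r.sign_off())"
```

```text
the job is handed in; nothing more can be done
None
```

The front panel is folded over onto the rear panel and caught. The 80 mm sleeve stands released in the open bay, and the job was handed in at about 17 s of the 67 s allowed.

- **Panel:** I pushed its free edge up and over with the shut fingers, then pressed it down. The force rose to about 12 N, dropped as the catch let it through, and I finished at about 23 N. The last depth picture shows the panel flat at z 0.109, as expected, with the rear panel shut. The catch snapping is inferred from that force drop and the flat panel; I could not read its travel directly.
- **Sleeve:** It stands upright at about (0.563, 0.193), roughly 6 mm from the bay centre. Its top is at about z 0.09, so it is on the bay floor.
- **Other things:** The long and short sleeves are within about 15 mm of where they stood, going by rough network positions. In the last picture, the bystanders and the red look-alikes still in view looked unmoved. The arm was clear and touching nothing.
- **A check that disagreed:** One coarse depth check gave a panel median of 0.113 with values up to 0.77. The 0.77 values cannot be the panel and are probably the lamp arm overhead. Repeating it in narrow strips, with readings above 0.2 m left out, gave 0.108 to 0.110 everywhere.

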